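# Nest the finished coils by shape and tape colour

### The job

Put each of the four finished coils upright into the empty tray that matches it in both shape (round or oblong) and tape colour (yellow or blue), standing flat on the tray's floor inside the rim, the oblong ones lying the same way as their trays. Leave the wire spool and the tweezers where they are.

Things in the scene. Friction and masses are not known exactly. Their poses are not given: they have to be found in the camera images.
- round_coil_yellow: loose upright round bobbin, white end flanges, copper turns, yellow tape round its waist and a yellow disc with a small dark centre on top; diameter 44 mm, height 46 mm, about 0.12 kg, rigid. It can be gripped as a plain cylinder over its full height. Origin: centre of its underside, z up
- long_coil_yellow: loose upright oblong bobbin, white end flanges, copper turns, yellow tape round its waist and a yellow rectangle with a small dark bar on top; 36 mm along its x, 54 mm along its y, 46 mm high, about 0.14 kg, rigid. It can be gripped as a plain block over its full height. Origin: centre of its underside, z up
- round_nest_yellow: fixed round tray for the round yellow-taped coil: black rim, yellow floor. Inside diameter 66 mm, outside 74 mm, rim top 10 mm above the bench, floor 3 mm above the bench. Origin: centre of its underside on the bench, z up
- long_nest_yellow: fixed oblong tray for the oblong yellow-taped coil: black rim, yellow floor. Inside 56 mm along its x and 74 mm along its y, outside 64 by 82 mm, rim top 10 mm above the bench, floor 3 mm above the bench. Origin: centre of its underside on the bench, z up. A coil may go in either way round
- round_coil_blue: loose upright round bobbin, white end flanges, copper turns, blue tape round its waist and a blue disc with a small dark centre on top; diameter 44 mm, height 46 mm, about 0.12 kg, rigid. It can be gripped as a plain cylinder over its full height. Origin: centre of its underside, z up
- long_coil_blue: loose upright oblong bobbin, white end flanges, copper turns, blue tape round its waist and a blue rectangle with a small dark bar on top; 36 mm along its x, 54 mm along its y, 46 mm high, about 0.14 kg, rigid. It can be gripped as a plain block over its full height. Origin: centre of its underside, z up
- round_nest_blue: fixed round tray for the round blue-taped coil: black rim, blue floor. Inside diameter 66 mm, outside 74 mm, rim top 10 mm above the bench, floor 3 mm above the bench. Origin: centre of its underside on the bench, z up
- long_nest_blue: fixed oblong tray for the oblong blue-taped coil: black rim, blue floor. Inside 56 mm along its x and 74 mm along its y, outside 64 by 82 mm, rim top 10 mm above the bench, floor 3 mm above the bench. Origin: centre of its underside on the bench, z up. A coil may go in either way round
- wire_spool: bystander: loose standing spool of copper wire with grey flanges, diameter 80 mm, height 60 mm, 0.7 kg. Origin: centre of its underside, z up. Right of the work (-y)
- tweezers: bystander: loose steel tweezers lying flat on the far side (+x) of the work, about 127 mm long, 14 mm wide, 7 mm thick. Origin: mid-length on the bench, x along them towards the tips
Mind the look-alikes: they are no part of the job. What is shaped like the long_coil_blue but pink is not meant.

How it is judged (in metres and radians):
At the end, for the whole second after the job is handed in: Each coil stands upright (tilt under 0.1 rad), at rest, on the floor of the tray of its own shape and colour (underside 1 to 5.5 mm above the tray's underside, centres within 15 mm horizontally), and the oblong coils' long sides are within 0.5 rad of their trays' long sides, either way round (horizontal distance between round_coil_yellow and round_nest_yellow below 0.015 m and z of round_coil_yellow in the frame of round_nest_yellow between 0.001 and 0.0055 m and angle between each of round_coil_yellow, round_coil_blue, long_coil_yellow, long_coil_blue's own z axis and vertical below 0.1 rad and linear speed of each of round_coil_yellow, round_coil_blue, long_coil_yellow, long_coil_blue below 0.02 m/s and angular speed of each of round_coil_yellow, round_coil_blue, long_coil_yellow, long_coil_blue below 0.15 rad/s and horizontal distance between round_coil_blue and round_nest_blue below 0.015 m and z of round_coil_blue in the frame of round_nest_blue between 0.001 and 0.0055 m and horizontal distance between long_coil_yellow and long_nest_yellow below 0.015 m and z of long_coil_yellow in the frame of long_nest_yellow between 0.001 and 0.0055 m and angle between the y axis of long_coil_yellow and the y axis of long_nest_yellow, either way round below 0.5 rad and horizontal distance between long_coil_blue and long_nest_blue below 0.015 m and z of long_coil_blue in the frame of long_nest_blue between 0.001 and 0.0055 m and angle between the y axis of long_coil_blue and the y axis of long_nest_blue, either way round below 0.5 rad); the robot touches nothing.
It fails at once if the wire spool moved more than 20 mm (distance of wire_spool from where it was at the start of the episode above 0.02 m).
It fails at once if the tweezers moved more than 20 mm (distance of tweezers from where it was at the start of the episode above 0.02 m).
It also fails if it takes over 106 s, if anything falls off the work surface, if the arm or the gripper's body presses on something with over 40 N, if the wrist force passes 120 N, or if a joint passes its speed limit or range.

### The arm

A 6-joint arm with a two-finger parallel gripper is mounted at the origin on the work surface. World frame = base frame: x ahead of the robot, y to its left, z up, the work surface at z = 0. Lengths are in mm, angles in rad, forces in N, time in s.
With the tool pointing down it reaches from about 350 to 775 mm from the base axis. Payload 7.3 kg.
Tool frame: the origin (TCP) lies at the very end of the fingers, on their centre line; the grasp point (between the pads) lies 19 mm behind it; z points along the fingers, y is the line along which they close (so a half turn about z gives the same grasp; the last joint's range is limited). The gripper opens to 92 mm and grips with 3 to 60 N. Pads are 19 mm wide; open, the fingers measure 130 mm over their backs; the gripper's body (75 mm by 190 mm) begins 47 mm behind the grasp point.
Start: joints at [1.188, 0.342, 1.524, -0, 1.275, -0.146], TCP at [123.145, 510.373, 226.741] pointing down, gripper open.
Joint ranges: [-2.53, 2.53], [-0.77, 2.02], [0.04, 2.7], [-1, 4.14], [0.28, 2.66], [-3.11, 3.11]. Speed limits (rad/s): [2.57, 2.57, 3.14, 3.14, 3.14, 3.14].

### API

Orientations are given as [roll, pitch, yaw] about the fixed x, y, z axes, in that order (R = Rz(yaw) Ry(pitch) Rx(roll)).
In Python, from plant import get_obs, vision, workorder gives the robot as it stands.
- The arm moves only by the shell command python3 -m pendant 'ROWS' [OPENING]. ROWS is a JSON object of lists of equal length, an entry for each row: "dp": the shift along the tool's x, y, z in m, a list of three; "rotation": the turn, a rotation vector about the tool's x, y, z in rad, a list of three. A call has 1 to 8 rows; each row is the pose to reach, as a shift and turn from the pose commanded when the call began, along the tool's axes at that moment; what a row does not reach only later rows make up. A row lasts 1/8 s, in which the tool goes at most 62.5 mm and 10.7 degrees, less where a joint would pass 70% of its speed; a pose out of reach is approached as far as the arm can. A call with a gripper value outside its range is refused whole. OPENING is the finger opening in m, from 0 to 0.0918, set as the call begins (- or left out, the last holds). The fingers move at their own pace and stop on an object; the grip force is fixed at half the most. Time passes only in rows, so rows that repeat a pose let the fingers close. It gives the time, the measured TCP pose, the force, the opening and the grip force at its end, in the units of the state.
- get_obs(): the state, without advancing time (a new reading comes with each control period).
- vision.capture(name): name is "side" or "top"; returns a dict with "pixels" (384x512x3 uint8, red, green, blue), "vfov" (degrees; the focal length in pixels is half the picture's height over the tangent of half this angle, whatever the lens; pixels are square), "cx", "cy" (the principal point, pixels), "dist" ([k1, k2, p1, p2, k3] as OpenCV has them; the pictures are not rectified), "pose" (4x4, takes a point from camera to world coordinates). Camera axes: x right, y up, looking along -z (the intrinsics and any distortion apply to the point x, -y, -z); pixel columns grow to the right and rows downward; lengths in mm; the calibration is good to about 2 mm. A picture is of the moment at which its call begins. There is no depth.
- workorder.close_job(): hands the job in; it is judged then, once.
The state is a dict: "time": time; "joint_positions": joint angles; "dq": joint speeds; "tau": joint torques, N m; "tool_pos": TCP position; "tcp_rot": TCP orientation; "contact_force": force on the tool from outside, world axes, zero at the start; "moment": the same for the moment, N m; "grip_width": finger opening in mm; "finger_force": force on a finger pad.
Only numpy, scipy, OpenCV 4.12 (cv2) and the standard library are available. Lean on these libraries where they do the work, as an engineer would, in place of code of your own. Each camera call takes 0.05 s, during which the arm holds its last target. There are 200 camera calls.

## Working session

There is one attempt and no reset: what is moved stays moved. The work goes in short steps, Python scripts to look and compute and a shell command to move; the robot and the scene stay as the last step left them, time stands still between calls to the robot, and variables do not carry over. Pictures are saved under pics/ and viewed, at most 14 in all, crops included, and the job is handed in when it is done.

```bash
ls; mkdir -p pics; python3 - <<'E'
from plant import get_obs, vision
import cv2
print(get_obs())
for n in("top","side"):
    c=vision.capture(n); print(n,c["vfov"],c["cx"],c["cy"],c["dist"],c["pose"])
    cv2.imwrite(f"pics/{n}0.png",cv2.resize(c["pixels"][:,:,::-1],(800,600),interpolation=cv2.INTER_CUBIC)); cv2.imwrite(f"{n}raw.png",c["pixels"][:,:,::-1])
E
```

```text
pics
{'time': 0.0, 'joint_positions': array([ 1.18795864e+00,  3.42741416e-01,  1.52500836e+00,  2.56250197e-06,
        1.27540869e+00, -1.45997848e-01]), 'dq': array([0.00016024, 0.00136471, 0.00105211, 0.00053323, 0.0004997 ,
       0.00083974]), 'tau': array([-2.60759180e-04, -4.31247175e+01, -2.44218546e+01,  7.16391834e-02,
        5.61482913e-02, -1.25706447e-04]), 'tool_pos': array([123.00474401, 509.96880436, 226.03828816]), 'tcp_rot': array([-3.14004386e+00, -2.30218200e-04,  2.90475189e+00]), 'contact_force': array([-0.32458659,  0.26896695, -0.66406297]), 'moment': array([ 0.00163432, -0.00947986,  0.03484683]), 'finger_force': 0.0, 'grip_width': 91.81709282765476}
top 42.89996453805358 259.49813329638874 193.13101418413055 [0.04684387 0.         0.         0.         0.        ] [[ 1.63109674e-02  9.92859143e-01 -1.18172222e-01  4.46510650e+02]
 [-9.99758602e-01  1.79348978e-02  1.26916226e-02 -4.82453607e+01]
 [ 1.47204003e-02  1.17936683e-01  9.92912004e-01  1.46641837e+03]
 [ 0.00000000e+00  0.00000000e+00  0.00000000e+00  1.00000000e+00]]
side 55.3005994416172 257.57408665239797 197.052643937802 [0.02790435 0.         0.         0.         0.        ] [[-8.09705050e-01  4.56559261e-01 -3.68688720e-01  2.19194061e+02]
 [-5.86695778e-01 -6.16013789e-01  5.25656804e-01  5.01463466e+02]
 [ 1.28761468e-02  6.41935084e-01  7.66650867e-01  8.79006375e+02]
 [ 0.00000000e+00  0.00000000e+00  0.00000000e+00  1.00000000e+00]]
```

View pics/top0.png

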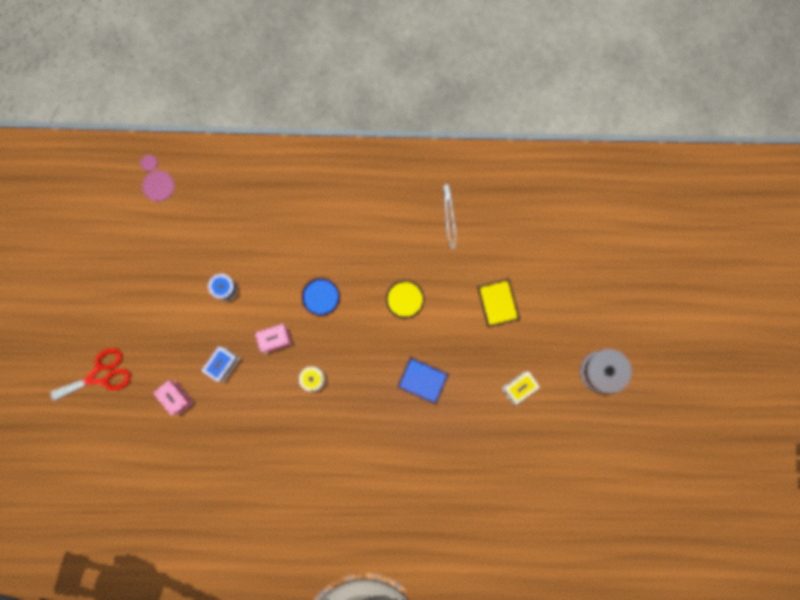

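View pics/side0.png

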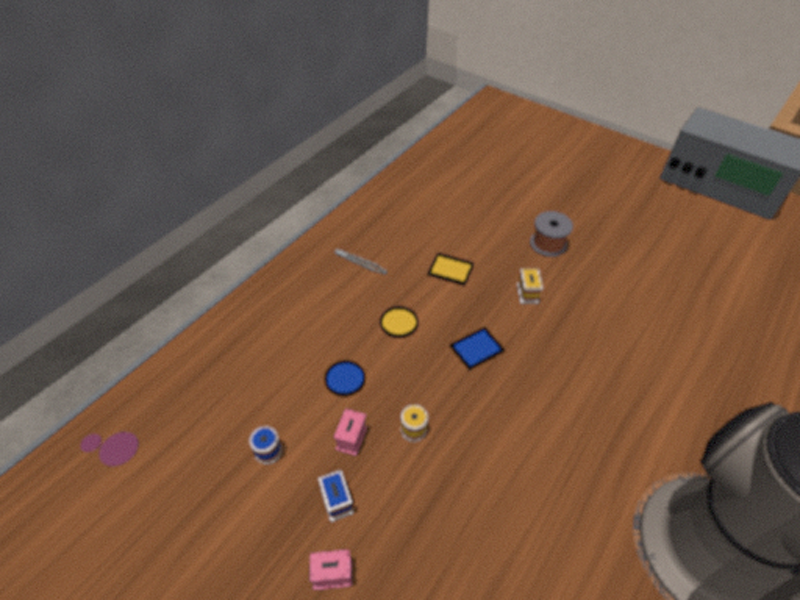

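Top view, 800×600 pixels:

| Item | Position(s) |
|---|---|
| Round blue coil | (221,286) |
| Long blue coil | (220,364), with white flanges and a blue rectangle |
| Long pink look-alikes, not meant | (273,338), (173,398) |
| Round yellow coil | (311,379) |
| Long yellow coil | (521,388) |
| Round blue tray | (321,297) |
| Round yellow tray | (405,299) |
| Long yellow tray | (498,303) |
| Long blue tray | (423,380) |
| Spool | (607,371) |
| Tweezers | (450,216) |

The side view agrees with this. Next I'll measure positions and confirm with a crop.

```bash
cat > h.py <<'E'
import cv2, numpy as np
from plant import get_obs, vision
def world(c,uv,z):
    f=192/np.tan(np.radians(c["vfov"]/2)); K=np.array([[f,0,c["cx"]],[0,f,c["cy"]],[0,0,1]])
    n=cv2.undistortPoints(np.float64(uv).reshape(-1,1,2),K,np.float64(c["dist"]))[:,0]
    P=c["pose"]; d=np.c_[n[:,0],-n[:,1],-np.ones(len(n))]@P[:3,:3].T
    return (P[:3,3]+d*((z-P[2,3])/d[:,2])[:,None])[:,:2]
def blobs(c):
    h=cv2.cvtColor(c["pixels"],cv2.COLOR_RGB2HSV)
    for nm,lo,hi in(("blue",(95,120,60),(130,255,255)),("yellow",(23,130,120),(36,255,255))):
        m=cv2.inRange(h,lo,hi)
        for k in cv2.findContours(m,cv2.RETR_EXTERNAL,cv2.CHAIN_APPROX_NONE)[0]:
            if cv2.contourArea(k)<25: continue
            k=cv2.convexHull(k); tray=cv2.contourArea(k)>260
            z=3 if tray else 46
            w=np.float32(world(c,k[:,0],z)); M=cv2.moments(w-w.mean(0))
            ctr=w.mean(0)+[M["m10"]/M["m00"],M["m01"]/M["m00"]]
            # axis of least inertia = long axis
            a=.5*np.arctan2(2*M["mu11"],M["mu20"]-M["mu02"])
            R=cv2.minAreaRect(w)
            mm=cv2.moments(k)
            print(nm,"TRAY" if tray else "coil","px",np.round([mm["m10"]/mm["m00"],mm["m01"]/mm["m00"]],1),"xy",ctr.round(1),"long-axis deg",round(np.degrees(a),1),"rect",np.round(R[1],0),round(R[2],1))
E
python3 - <<'E'
from h import *
for n in("top","side"):
    c=vision.capture(n); print(n); blobs(c)
    if n=="top":
        p=c["pixels"][165:275,90:420,::-1]; cv2.imwrite("pics/crop1.png",cv2.resize(p,(792,264),interpolation=cv2.INTER_CUBIC))
        print("spool",world(c,[[607/1.5625,371/1.5625]],60),"tw",world(c,[[447/1.5625,186/1.5625],[453/1.5625,247/1.5625]],3),"pink",world(c,[[273/1.5625,338/1.5625]],46))
E
```

```text
top
blue TRAY px [270.1 243. ] xy [ 471.9 -101.1] long-axis deg 64.3 rect [74. 56.] 67.1
blue coil px [139.4 232.6] xy [495.  277.5] long-axis deg -31.4 rect [23. 42.] 58.6
blue TRAY px [204.9 189.6] xy [628.6  97.6] long-axis deg 83.1 rect [64. 66.] 1.1
blue coil px [140.9 182.8] xy [639.6 280. ] long-axis deg 43.1 rect [30. 29.] 2.5
yellow coil px [333.9 247.7] xy [ 460.5 -284.2] long-axis deg -52.1 rect [26. 44.] 37.3
yellow coil px [198.6 242.2] xy [469.9 106.8] long-axis deg 44.5 rect [31. 30.] 46.4
yellow TRAY px [318.6 193.5] xy [ 623.  -245.5] long-axis deg 15.8 rect [78. 60.] 15.1
yellow TRAY px [258.9 191. ] xy [627.1 -65. ] long-axis deg 9.0 rect [67. 66.] 1.1
spool [[ 492.60152638 -438.27952394]] tw [[ 851.19081042 -144.81933653]
 [ 729.76714669 -157.78334758]] pink [[543.42845019 178.2755242 ]]
side
blue coil px [213.9 313.2] xy [494.6 277.1] long-axis deg -33.5 rect [25. 43.] 57.4
blue coil px [168.3 280.4] xy [639.5 279.6] long-axis deg 58.2 rect [30. 30.] 83.3
blue TRAY px [220.4 241.5] xy [629.1  95.6] long-axis deg 4.9 rect [66. 64.] 36.4
blue TRAY px [304.9 222.2] xy [ 471.6 -104.8] long-axis deg 68.0 rect [76. 58.] 67.2
```

View pics/crop1.png

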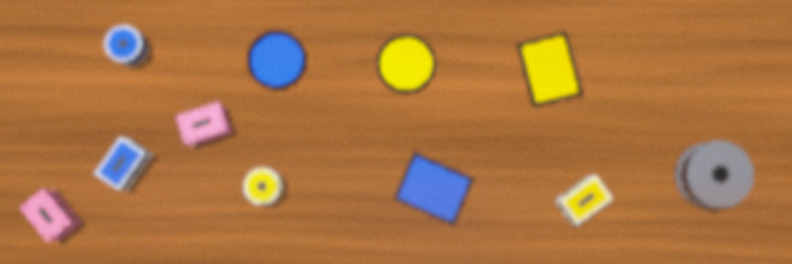

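The crop confirms it: the blue long coil, with white flanges and a blue top, is at crop (122,163). The pink blocks at (203,123) and (47,213) are the look-alikes. Starting with the long blue coil.

```bash
cat > go.py <<'E'
import sys, numpy as np
from scipy.spatial.transform import Rotation as R
from plant import get_obs
o=get_obs(); r=R.from_euler("xyz",o["tcp_rot"]); p=o["tool_pos"]
print("t",round(o["time"],2),"p",p.round(1),"rpy",np.degrees(o["tcp_rot"]).round(1),"w",round(o["grip_width"],1),"F",o["contact_force"].round(1),"ff",round(o["finger_force"],1))
for a in sys.argv[1:]:   # x,y,z,yawdeg each relative to current pose
    x,y,z,w=map(float,a.split(","))
    t=R.from_euler("xyz",[np.pi,0,np.radians(w)])
    print(a,"dp",(r.inv().apply(np.array([x,y,z])-p)/1000).round(4),"rot",(r.inv()*t).as_rotvec().round(3))
E
python3 go.py 495,277.5,110,148
```

```text
t 0.2 p [123.  510.1 226.3] rpy [-179.9   -0.   166.4] w 91.8 F [-0.8  1.3 -0.6] ff 0.0
495,277.5,110,148 dp [-0.4162 -0.1388  0.1164] rot [-0.001  0.     0.322]
```

```bash
python3 -m pendant '{"dp":[[-0.416,-0.139,0.116],[-0.416,-0.139,0.116],[-0.416,-0.139,0.116],[-0.416,-0.139,0.116],[-0.416,-0.139,0.116],[-0.416,-0.139,0.116],[-0.416,-0.139,0.116],[-0.416,-0.139,0.116]],"rotation":[[0,0,0.322],[0,0,0.322],[0,0,0.322],[0,0,0.322],[0,0,0.322],[0,0,0.322],[0,0,0.322],[0,0,0.322]]}' 0.0918; python3 go.py 495,277.5,12,148
```

```text
time: 1.2
tool_pos: [497.0, 275.2, 109.3]
tcp_rot: [-3.14, -0.001, 2.579]
contact_force: [-0.2, 0.5, -0.4]
grip_width: 91.6
finger_force: 0.0
t 1.2 p [497.  275.2 109.3] rpy [-179.9   -0.   147.8] w 91.6 F [-0.2  0.5 -0.4] ff 0.0
495,277.5,12,148 dp [0.0029 0.001  0.0973] rot [-0.001 -0.001 -0.004]
```

```bash
python3 -m pendant '{"dp":[[0,0,0],[0,0,0.05],[0,0,0.08],[0,0,0.08]],"rotation":[[0,0,0],[0,0,0],[0,0,0],[0,0,0]]}'; python3 go.py 495,277.5,12,148
```

```text
time: 1.7
tool_pos: [492.1, 278.5, 29.4]
tcp_rot: [-3.138, -0.003, 2.585]
contact_force: [0.0, 0.6, 0.2]
grip_width: 91.6
finger_force: 0.0
t 1.7 p [492.1 278.5  29.4] rpy [-179.8   -0.2  148.1] w 91.6 F [0.  0.6 0.2] ff 0.0
495,277.5,12,148 dp [-0.003   0.0008  0.0174] rot [-0.004 -0.003  0.002]
```

```bash
python3 -m pendant '{"dp":[[0,0,0.009],[0,0,0.017],[0,0,0.017]],"rotation":[[0,0,0],[0,0,0],[0,0,0]]}'; python3 go.py 495,277.5,12,148
python3 - <<'E'
from h import *
for n in("top","side"):
    c=vision.capture(n)
    k=(120,215) if n=="top" else (194,288)
    cv2.imwrite(f"pics/g_{n}.png",cv2.resize(c["pixels"][k[1]-60:k[1]+60,k[0]-80:k[0]+80,::-1],(480,360),interpolation=cv2.INTER_CUBIC))
E
python3 go.py 495,277.5,12,148
```

```text
time: 2.08
tool_pos: [494.8, 277.8, 13.8]
tcp_rot: [-3.142, -0.0, 2.583]
contact_force: [0.4, -0.2, 0.2]
grip_width: 91.6
finger_force: 0.0
t 2.08 p [494.8 277.8  13.8] rpy [-180.   -0.  148.] w 91.6 F [ 0.4 -0.2  0.2] ff 0.0
495,277.5,12,148 dp [-0.0003 -0.0001  0.0018] rot [-0. -0. -0.]
t 2.17 p [495.2 277.8  14.1] rpy [180.   0. 148.] w 92.1 F [0.1 0.  0.3] ff 0.0
495,277.5,12,148 dp [ 0.     -0.0003  0.0021] rot [ 0.001  0.    -0.   ]
```

```bash
python3 -m pendant '{"dp":[[0,0,0],[0,0,0],[0,0,0],[0,0,0],[0,0,0],[0,0,0]],"rotation":[[0,0,0],[0,0,0],[0,0,0],[0,0,0],[0,0,0],[0,0,0]]}' 0.02; python3 go.py 495,277.5,110,148
```

```text
time: 2.92
tool_pos: [494.9, 277.6, 13.7]
tcp_rot: [3.142, -0.0, 2.583]
contact_force: [-0.3, 0.1, 0.5]
grip_width: 36.5
finger_force: 0.0
t 2.92 p [494.9 277.6  13.7] rpy [180.  -0. 148.] w 36.5 F [-0.3  0.1  0.5] ff 0.0
495,277.5,110,148 dp [-0.0001 -0.0001 -0.0963] rot [ 0. -0. -0.]
```

```bash
python3 -m pendant '{"dp":[[0,0,0],[0,0,0],[0,0,0],[0,0,-0.03],[0,0,-0.08],[0,0,-0.096],[0,0,-0.096]],"rotation":[[0,0,0],[0,0,0],[0,0,0],[0,0,0],[0,0,0],[0,0,0],[0,0,0]]}' ; python3 go.py 471.7,-102,110,67
```

```text
time: 3.8
tool_pos: [495.2, 277.8, 110.3]
tcp_rot: [3.14, 0.001, 2.583]
contact_force: [-0.4, 0.2, -1.1]
grip_width: 35.8
finger_force: 29.9
t 3.8 p [495.2 277.8 110.3] rpy [1.799e+02 1.000e-01 1.480e+02] w 35.8 F [-0.4  0.2 -1.1] ff 29.9
471.7,-102,110,67 dp [-0.1814 -0.3345  0.    ] rot [ 0.002 -0.     1.413]
```

```bash
python3 -m pendant '{"dp":[[-0.181,-0.334,0],[-0.181,-0.334,0],[-0.181,-0.334,0],[-0.181,-0.334,0],[-0.181,-0.334,0],[-0.181,-0.334,0],[-0.181,-0.334,0],[-0.181,-0.334,0]],"rotation":[[0,0,1.413],[0,0,1.413],[0,0,1.413],[0,0,1.413],[0,0,1.413],[0,0,1.413],[0,0,1.413],[0,0,1.413]]}' ; python3 -m pendant '{"dp":[[0,0,0],[0,0,0.03],[0,0,0.06],[0,0,0.06],[0,0,0.06],[0,0,0.06]],"rotation":[[0,0,0],[0,0,0],[0,0,0],[0,0,0],[0,0,0],[0,0,0]]}' ;python3 go.py 471.7,-102.5,18,67
```

```text
time: 4.8
tool_pos: [469.9, -102.4, 107.6]
tcp_rot: [-3.138, 0.0, 1.163]
contact_force: [-0.3, 0.4, -0.8]
grip_width: 35.8
finger_force: 29.9
time: 5.55
tool_pos: [472.0, -101.6, 50.7]
tcp_rot: [3.14, -0.0, 1.171]
contact_force: [-0.2, -1.6, -0.6]
grip_width: 35.9
finger_force: 29.9
t 5.55 p [ 472.  -101.6   50.7] rpy [179.9  -0.   67.1] w 35.9 F [-0.2 -1.6 -0.6] ff 29.9
471.7,-102.5,18,67 dp [-0.0009 -0.      0.0327] rot [ 0.002 -0.     0.001]
```

```bash
python3 -m pendant '{"dp":[[-0.001,0,0.015],[-0.001,0,0.028],[-0.001,0,0.033],[-0.001,0,0.033],[-0.001,0,0.033]],"rotation":[[0,0,0],[0,0,0],[0,0,0],[0,0,0],[0,0,0]]}' ;python3 go.py 471.7,-102.5,17,67
```

```text
time: 6.18
tool_pos: [471.1, -102.4, 16.9]
tcp_rot: [3.141, -0.0, 1.17]
contact_force: [0.1, -0.5, -1.5]
grip_width: 35.8
finger_force: 29.9
t 6.17 p [ 471.1 -102.4   16.9] rpy [180.  -0.  67.] w 35.8 F [ 0.1 -0.5 -1.5] ff 29.9
471.7,-102.5,17,67 dp [ 0.0002  0.0005 -0.0001] rot [ 0.    -0.     0.001]
```

```bash
python3 -m pendant '{"dp":[[0,0,0.001],[0,0,0.001],[0,0,0.001],[0,0,0.001],[0,0,0.001],[0,0,0.001],[0,0,0.001],[0,0,0.001]],"rotation":[[0,0,0],[0,0,0],[0,0,0],[0,0,0],[0,0,0],[0,0,0],[0,0,0],[0,0,0]]}' 0.0918 ;python3 -m pendant '{"dp":[[0,0,-0.04],[0,0,-0.09],[0,0,-0.094],[0,0,-0.094]],"rotation":[[0,0,0],[0,0,0],[0,0,0],[0,0,0]]}' ;python3 go.py 470,106.9,110,67
```

```text
time: 7.18
tool_pos: [471.0, -102.4, 15.7]
tcp_rot: [3.142, -0.0, 1.17]
contact_force: [-0.0, 0.6, -0.2]
grip_width: 91.9
finger_force: 0.0
time: 7.68
tool_pos: [470.8, -102.3, 109.6]
tcp_rot: [3.141, -0.0, 1.17]
contact_force: [-0.6, -0.2, -0.2]
grip_width: 92.3
finger_force: 0.0
t 7.67 p [ 470.8 -102.3  109.6] rpy [180.  -0.  67.] w 92.3 F [-0.6 -0.2 -0.2] ff 0.0
470,106.9,110,67 dp [ 0.1923 -0.0824 -0.0004] rot [ 0. -0.  0.]
```

Next is the round yellow coil.

```bash
python3 -m pendant '{"dp":[[0.192,-0.082,0],[0.192,-0.082,0],[0.192,-0.082,0],[0.192,-0.082,0],[0.192,-0.082,0.03],[0.192,-0.082,0.045],[0.192,-0.082,0.045],[0.192,-0.082,0.045]],"rotation":[[0,0,0],[0,0,0],[0,0,0],[0,0,0],[0,0,0],[0,0,0],[0,0,0],[0,0,0]]}' ;python3 go.py 470,106.9,14,67
python3 - <<'E'
from h import *
c=vision.capture("top"); blobs(c)
c=vision.capture("side")
cv2.imwrite("pics/s1.png",cv2.resize(c["pixels"][150:340,150:400,::-1],(750,570),interpolation=cv2.INTER_CUBIC))
E
```

```text
time: 8.68
tool_pos: [470.3, 106.3, 64.5]
tcp_rot: [-3.141, 0.0, 1.17]
contact_force: [0.0, 0.1, 0.3]
grip_width: 91.9
finger_force: 0.0
t 8.68 p [470.3 106.3  64.5] rpy [-180.    0.   67.] w 91.9 F [0.  0.1 0.3] ff 0.0
470,106.9,14,67 dp [ 0.0005 -0.0005  0.0505] rot [-0.001  0.     0.   ]
blue coil px [271.3 242.5] xy [ 472.5 -102.8] long-axis deg 68.1 rect [41. 23.] 64.5
blue TRAY px [270.  242.9] xy [ 472.  -100.7] long-axis deg 63.3 rect [72. 56.] 67.8
blue TRAY px [204.9 189.6] xy [628.6  97.6] long-axis deg 83.1 rect [64. 66.] 1.1
blue coil px [140.9 182.8] xy [639.6 280. ] long-axis deg 40.0 rect [29. 29.] 1.1
yellow coil px [333.9 247.8] xy [ 460.4 -284.1] long-axis deg -52.6 rect [25. 43.] 37.2
yellow TRAY px [318.6 193.5] xy [ 623.  -245.4] long-axis deg 15.1 rect [79. 60.] 15.2
yellow TRAY px [258.9 191.1] xy [627. -65.] long-axis deg 14.1 rect [67. 66.] 1.1
```

View pics/s1.png

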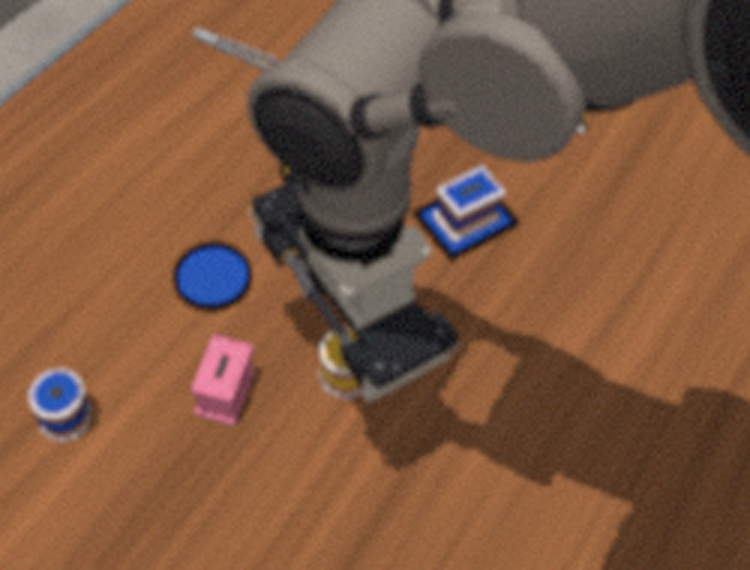

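The side crop shows the long blue coil standing in its tray at (470,200). The open gripper is over the round yellow coil at (345,365), so I'll descend and grip it.

```bash
python3 -m pendant '{"dp":[[0,0,0.03],[0,0,0.045],[0,0,0.05],[0,0,0.05],[0,0,0.05]],"rotation":[[0,0,0],[0,0,0],[0,0,0],[0,0,0],[0,0,0]]}' ; python3 -m pendant '{"dp":[[0,0,0],[0,0,0],[0,0,0],[0,0,0],[0,0,0],[0,0,0],[0,0,0],[0,0,0]],"rotation":[[0,0,0],[0,0,0],[0,0,0],[0,0,0],[0,0,0],[0,0,0],[0,0,0],[0,0,0]]}' 0.02;  python3 -m pendant '{"dp":[[0,0,-0.03],[0,0,-0.08],[0,0,-0.096],[0,0,-0.096]],"rotation":[[0,0,0],[0,0,0],[0,0,0],[0,0,0]]}'; python3 go.py 627,-65,110,67
```

```text
time: 9.4
tool_pos: [470.9, 106.4, 15.4]
tcp_rot: [3.14, -0.001, 1.17]
contact_force: [1.0, 0.7, 0.2]
grip_width: 91.7
finger_force: 0.0
time: 10.4
tool_pos: [470.3, 106.4, 14.7]
tcp_rot: [-3.141, 0.0, 1.17]
contact_force: [-0.1, -1.0, 0.5]
grip_width: 43.3
finger_force: 30.0
time: 10.9
tool_pos: [471.1, 106.4, 111.7]
tcp_rot: [3.139, -0.001, 1.17]
contact_force: [0.0, 0.6, -1.6]
grip_width: 43.5
finger_force: 30.0
t 10.9 p [471.1 106.4 111.7] rpy [ 1.799e+02 -1.000e-01  6.700e+01] w 43.5 F [ 0.   0.6 -1.6] ff 30.0
627,-65,110,67 dp [-0.097   0.2104  0.0021] rot [ 0.003 -0.001  0.001]
```

```bash
python3 -m pendant '{"dp":[[-0.097,0.21,0],[-0.097,0.21,0],[-0.097,0.21,0],[-0.097,0.21,0],[-0.097,0.21,0.03],[-0.097,0.21,0.06],[-0.097,0.21,0.06],[-0.097,0.21,0.06]],"rotation":[[0,0,0],[0,0,0],[0,0,0],[0,0,0],[0,0,0],[0,0,0],[0,0,0],[0,0,0]]}' ;python3 go.py 627,-65,17.5,67
```

```text
time: 11.9
tool_pos: [626.1, -64.8, 50.8]
tcp_rot: [3.142, -0.0, 1.17]
contact_force: [0.6, 0.3, -1.4]
grip_width: 43.9
finger_force: 30.0
t 11.9 p [626.1 -64.8  50.8] rpy [180.  -0.  67.] w 43.9 F [ 0.6  0.3 -1.4] ff 30.0
627,-65,17.5,67 dp [0.0002 0.0009 0.0333] rot [ 0.    -0.     0.001]
```

```bash
python3 -m pendant '{"dp":[[0,0.001,0.015],[0,0.001,0.028],[0,0.001,0.033],[0,0.001,0.033],[0,0.001,0.033]],"rotation":[[0,0,0],[0,0,0],[0,0,0],[0,0,0],[0,0,0]]}';python3 -m pendant '{"dp":[[0,0,0],[0,0,0],[0,0,0],[0,0,0],[0,0,0],[0,0,0],[0,0,0],[0,0,0]],"rotation":[[0,0,0],[0,0,0],[0,0,0],[0,0,0],[0,0,0],[0,0,0],[0,0,0],[0,0,0]]}' 0.0918 ;python3 -m pendant '{"dp":[[0,0,-0.04],[0,0,-0.09],[0,0,-0.094],[0,0,-0.094]],"rotation":[[0,0,0],[0,0,0],[0,0,0],[0,0,0]]}' ;python3 go.py 639.6,279.8,110,67
```

```text
time: 12.52
tool_pos: [626.7, -65.2, 17.7]
tcp_rot: [-3.142, -0.0, 1.17]
contact_force: [-1.6, 0.1, 0.1]
grip_width: 43.3
finger_force: 30.0
time: 13.52
tool_pos: [626.8, -65.3, 17.7]
tcp_rot: [-3.142, -0.0, 1.17]
contact_force: [-0.1, -0.1, -0.8]
grip_width: 91.7
finger_force: 0.0
time: 14.02
tool_pos: [626.5, -65.3, 111.6]
tcp_rot: [-3.142, -0.0, 1.17]
contact_force: [0.1, 0.2, -0.1]
grip_width: 91.7
finger_force: 0.0
t 14.03 p [626.5 -65.3 111.6] rpy [-180.   -0.   67.] w 91.7 F [ 0.1  0.2 -0.1] ff 0.0
639.6,279.8,110,67 dp [ 0.3228 -0.1227  0.0016] rot [-0. -0.  0.]
```

Next is the round blue coil.

```bash
python3 -m pendant '{"dp":[[0.323,-0.123,0],[0.323,-0.123,0],[0.323,-0.123,0],[0.323,-0.123,0],[0.323,-0.123,0],[0.323,-0.123,0],[0.323,-0.123,0],[0.323,-0.123,0]],"rotation":[[0,0,0],[0,0,0],[0,0,0],[0,0,0],[0,0,0],[0,0,0],[0,0,0],[0,0,0]]}';python3 -m pendant '{"dp":[[0,0,0],[0,0,0.03],[0,0,0.045],[0,0,0.045],[0,0,0.045]],"rotation":[[0,0,0],[0,0,0],[0,0,0],[0,0,0],[0,0,0]]}' ;python3 go.py 639.6,279.8,14,67
python3 - <<'E'
from h import *
blobs(vision.capture("top"))
E
```

```text
time: 15.02
tool_pos: [639.0, 279.0, 110.0]
tcp_rot: [-3.14, 0.002, 1.17]
contact_force: [-0.1, -0.0, -0.1]
grip_width: 91.9
finger_force: 0.0
time: 15.65
tool_pos: [640.3, 280.0, 67.7]
tcp_rot: [3.141, -0.001, 1.169]
contact_force: [-0.2, 0.2, 0.2]
grip_width: 91.8
finger_force: 0.0
t 15.65 p [640.3 280.   67.7] rpy [ 1.799e+02 -1.000e-01  6.700e+01] w 91.8 F [-0.2  0.2  0.2] ff 0.0
639.6,279.8,14,67 dp [-0.0005 -0.0006  0.0537] rot [ 0.001 -0.001  0.   ]
blue coil px [271.2 242.5] xy [ 472.5 -102.6] long-axis deg 67.7 rect [41. 23.] 64.5
blue TRAY px [270.  242.9] xy [ 471.9 -100.8] long-axis deg 63.6 rect [73. 56.] 67.1
blue TRAY px [204.9 189.6] xy [628.6  97.7] long-axis deg 83.5 rect [64. 66.] 1.1
yellow coil px [334.  247.8] xy [ 460.4 -284.2] long-axis deg -52.3 rect [25. 43.] 37.2
yellow TRAY px [318.6 193.5] xy [ 622.8 -245.4] long-axis deg 15.7 rect [79. 60.] 15.2
yellow TRAY px [258.9 191.1] xy [627.1 -65. ] long-axis deg 10.5 rect [67. 66.] 1.1
```

```bash
python3 -m pendant '{"dp":[[0,0,0.03],[0,0,0.048],[0,0,0.053],[0,0,0.053],[0,0,0.053]],"rotation":[[0,0,0],[0,0,0],[0,0,0],[0,0,0],[0,0,0]]}' ; python3 -m pendant '{"dp":[[0,0,0],[0,0,0],[0,0,0],[0,0,0],[0,0,0],[0,0,0],[0,0,0],[0,0,0]],"rotation":[[0,0,0],[0,0,0],[0,0,0],[0,0,0],[0,0,0],[0,0,0],[0,0,0],[0,0,0]]}' 0.02;  python3 -m pendant '{"dp":[[0,0,-0.03],[0,0,-0.08],[0,0,-0.096],[0,0,-0.096],[0,0,-0.096]],"rotation":[[0,0,0],[0,0,0],[0,0,0],[0,0,0],[0,0,0]]}'; python3 go.py 628.8,97,110,67
```

```text
time: 16.32
tool_pos: [640.3, 280.3, 14.9]
tcp_rot: [3.14, -0.001, 1.17]
contact_force: [0.1, -0.4, -0.2]
grip_width: 91.3
finger_force: 0.0
time: 17.32
tool_pos: [639.6, 280.1, 13.7]
tcp_rot: [-3.141, 0.0, 1.17]
contact_force: [0.0, 0.6, 0.8]
grip_width: 43.4
finger_force: 30.0
time: 17.95
tool_pos: [638.5, 279.7, 107.4]
tcp_rot: [-3.139, 0.002, 1.17]
contact_force: [0.2, 0.3, -1.9]
grip_width: 43.4
finger_force: 30.0
t 17.95 p [638.5 279.7 107.4] rpy [-1.798e+02  1.000e-01  6.700e+01] w 43.4 F [ 0.2  0.3 -1.9] ff 30.0
628.8,97,110,67 dp [-0.172   0.0624 -0.0024] rot [-0.003  0.002  0.   ]
```

```bash
python3 -m pendant '{"dp":[[-0.172,0.062,0],[-0.172,0.062,0],[-0.172,0.062,0],[-0.172,0.062,0],[-0.172,0.062,0.03],[-0.172,0.062,0.06],[-0.172,0.062,0.06],[-0.172,0.062,0.06]],"rotation":[[0,0,0],[0,0,0],[0,0,0],[0,0,0],[0,0,0],[0,0,0],[0,0,0],[0,0,0]]}' ;python3 go.py 628.8,97,17,67
```

```text
time: 18.95
tool_pos: [629.9, 98.2, 50.0]
tcp_rot: [3.141, -0.0, 1.17]
contact_force: [0.5, 0.4, -0.0]
grip_width: 43.7
finger_force: 30.0
t 18.95 p [629.9  98.2  50. ] rpy [180.   -0.   67.1] w 43.7 F [ 0.5  0.4 -0. ] ff 30.0
628.8,97,17,67 dp [-0.0016 -0.0005  0.033 ] rot [ 0.    -0.     0.001]
```

```bash
python3 -m pendant '{"dp":[[-0.001,0,0.015],[-0.001,0,0.028],[-0.001,0,0.033],[-0.001,0,0.033],[-0.001,0,0.033]],"rotation":[[0,0,0],[0,0,0],[0,0,0],[0,0,0],[0,0,0]]}';python3 -m pendant '{"dp":[[0,0,0],[0,0,0],[0,0,0],[0,0,0],[0,0,0],[0,0,0],[0,0,0],[0,0,0]],"rotation":[[0,0,0],[0,0,0],[0,0,0],[0,0,0],[0,0,0],[0,0,0],[0,0,0],[0,0,0]]}' 0.0918 ;python3 -m pendant '{"dp":[[0,0,-0.04],[0,0,-0.09],[0,0,-0.094],[0,0,-0.094],[0,0,-0.094]],"rotation":[[0,0,0],[0,0,0],[0,0,0],[0,0,0],[0,0,0]]}' ;python3 go.py 460.4,-284.2,110,128
```

```text
time: 19.58
tool_pos: [629.1, 96.6, 16.6]
tcp_rot: [-3.141, -0.0, 1.17]
contact_force: [-1.2, -0.1, -0.3]
grip_width: 43.4
finger_force: 30.0
time: 20.58
tool_pos: [629.2, 96.6, 16.7]
tcp_rot: [3.142, -0.0, 1.17]
contact_force: [0.3, 0.2, -0.0]
grip_width: 91.6
finger_force: 0.0
time: 21.2
tool_pos: [628.2, 96.6, 109.0]
tcp_rot: [-3.139, 0.001, 1.17]
contact_force: [-0.5, 0.1, 0.3]
grip_width: 91.7
finger_force: 0.0
t 21.2 p [628.2  96.6 109. ] rpy [-1.798e+02  1.000e-01  6.700e+01] w 91.7 F [-0.5  0.1  0.3] ff 0.0
460.4,-284.2,110,128 dp [-0.4161 -0.0058 -0.0005] rot [-0.003 -0.    -1.064]
```

Last is the long yellow coil.

```bash
python3 -m pendant '{"dp":[[-0.416,-0.006,0],[-0.416,-0.006,0],[-0.416,-0.006,0],[-0.416,-0.006,0],[-0.416,-0.006,0],[-0.416,-0.006,0],[-0.416,-0.006,0],[-0.416,-0.006,0]],"rotation":[[0,0,-1.068],[0,0,-1.068],[0,0,-1.068],[0,0,-1.068],[0,0,-1.068],[0,0,-1.068],[0,0,-1.068],[0,0,-1.068]]}';python3 -m pendant '{"dp":[[0,0,0],[0,0,0],[0,0,0.03],[0,0,0.045],[0,0,0.045],[0,0,0.045]],"rotation":[[0,0,0],[0,0,0],[0,0,0],[0,0,0],[0,0,0],[0,0,0]]}' ;python3 go.py 460.4,-284.2,14,127.5
```

```text
time: 22.2
tool_pos: [459.1, -287.2, 109.4]
tcp_rot: [-3.141, -0.002, 2.232]
contact_force: [-0.5, 0.5, -0.1]
grip_width: 91.7
finger_force: 0.0
time: 22.95
tool_pos: [461.9, -284.0, 66.3]
tcp_rot: [3.141, 0.001, 2.238]
contact_force: [-0.1, -0.2, -0.6]
grip_width: 92.0
finger_force: 0.0
t 22.95 p [ 461.9 -284.    66.3] rpy [1.800e+02 1.000e-01 1.283e+02] w 92.0 F [-0.1 -0.2 -0.6] ff 0.0
460.4,-284.2,14,127.5 dp [ 0.0008 -0.0013  0.0523] rot [0.    0.001 0.013]
```

```bash
python3 -m pendant '{"dp":[[0.001,-0.001,0.03],[0.001,-0.001,0.047],[0.001,-0.001,0.052],[0.001,-0.001,0.052],[0.001,-0.001,0.052]],"rotation":[[0,0,0.012],[0,0,0.012],[0,0,0.012],[0,0,0.012],[0,0,0.012]]}' ; python3 -m pendant '{"dp":[[0,0,0],[0,0,0],[0,0,0],[0,0,0],[0,0,0],[0,0,0],[0,0,0],[0,0,0]],"rotation":[[0,0,0],[0,0,0],[0,0,0],[0,0,0],[0,0,0],[0,0,0],[0,0,0],[0,0,0]]}' 0.02;  python3 -m pendant '{"dp":[[0,0,0],[0,0,0],[0,0,-0.03],[0,0,-0.08],[0,0,-0.096],[0,0,-0.096],[0,0,-0.096]],"rotation":[[0,0,0],[0,0,0],[0,0,0],[0,0,0],[0,0,0],[0,0,0],[0,0,0]]}'; python3 go.py 623,-245.5,110,195.5
```

```text
time: 23.58
tool_pos: [460.4, -284.3, 14.6]
tcp_rot: [3.141, 0.002, 2.226]
contact_force: [-0.4, -0.2, 0.9]
grip_width: 91.6
finger_force: 0.0
time: 24.58
tool_pos: [459.9, -283.9, 13.6]
tcp_rot: [3.141, -0.0, 2.226]
contact_force: [-0.4, 0.0, -0.3]
grip_width: 36.0
finger_force: 29.9
time: 25.45
tool_pos: [459.0, -283.2, 108.1]
tcp_rot: [-3.141, -0.003, 2.226]
contact_force: [0.4, -0.1, -1.7]
grip_width: 35.8
finger_force: 29.9
t 25.45 p [ 459.  -283.2  108.1] rpy [-180.    -0.2  127.5] w 35.8 F [ 0.4 -0.1 -1.7] ff 29.9
623,-245.5,110,195.5 dp [-0.07    0.153  -0.0022] rot [ 1.000e-03 -3.000e-03 -1.186e+00]
```

```bash
python3 -m pendant '{"dp":[[-0.07,0.153,0],[-0.07,0.153,0],[-0.07,0.153,0],[-0.07,0.153,0],[-0.07,0.153,0],[-0.07,0.153,0],[-0.07,0.153,0],[-0.07,0.153,0]],"rotation":[[0,0,-1.187],[0,0,-1.187],[0,0,-1.187],[0,0,-1.187],[0,0,-1.187],[0,0,-1.187],[0,0,-1.187],[0,0,-1.187]]}' ;python3 -m pendant '{"dp":[[0,0,0],[0,0,0.03],[0,0,0.06],[0,0,0.06],[0,0,0.06],[0,0,0.06]],"rotation":[[0,0,0],[0,0,0],[0,0,0],[0,0,0],[0,0,0],[0,0,0]]}' ;python3 go.py 623,-245.5,17,195.5
```

```text
time: 26.45
tool_pos: [623.0, -245.8, 107.4]
tcp_rot: [3.139, -0.003, -2.871]
contact_force: [-0.6, 0.1, -2.0]
grip_width: 35.7
finger_force: 29.9
time: 27.2
tool_pos: [624.7, -246.6, 51.4]
tcp_rot: [-3.14, 0.002, -2.871]
contact_force: [0.2, 0.2, -1.1]
grip_width: 35.9
finger_force: 29.9
t 27.2 p [ 624.7 -246.6   51.4] rpy [-1.799e+02  1.000e-01 -1.645e+02] w 35.9 F [ 0.2  0.2 -1.1] ff 29.9
623,-245.5,17,195.5 dp [0.0014 0.0016 0.0344] rot [-0.002  0.002  0.   ]
```

```bash
python3 -m pendant '{"dp":[[0.001,0.001,0.015],[0.001,0.001,0.028],[0.001,0.001,0.034],[0.001,0.001,0.034],[0.001,0.001,0.034]],"rotation":[[0,0,0],[0,0,0],[0,0,0],[0,0,0],[0,0,0]]}';python3 -m pendant '{"dp":[[0,0,0],[0,0,0],[0,0,0],[0,0,0],[0,0,0],[0,0,0],[0,0,0],[0,0,0]],"rotation":[[0,0,0],[0,0,0],[0,0,0],[0,0,0],[0,0,0],[0,0,0],[0,0,0],[0,0,0]]}' 0.0918 ;python3 -m pendant '{"dp":[[0,0,-0.04],[0,0,-0.09],[0,0,-0.12],[0,0,-0.12],[0,0,-0.12]],"rotation":[[0,0,0],[0,0,0],[0,0,0],[0,0,0],[0,0,0]]}' ;python3 go.py 400,300,200,150
```

```text
time: 27.82
tool_pos: [622.1, -245.2, 16.5]
tcp_rot: [3.141, -0.001, -2.87]
contact_force: [-4.9, 2.2, 9.2]
grip_width: 35.9
finger_force: 29.9
time: 28.82
tool_pos: [622.6, -245.5, 15.7]
tcp_rot: [3.142, 0.0, -2.87]
contact_force: [-0.2, 0.7, 0.0]
grip_width: 91.6
finger_force: 0.0
time: 29.45
tool_pos: [622.0, -245.2, 134.5]
tcp_rot: [3.14, -0.001, -2.87]
contact_force: [0.5, -0.0, -0.8]
grip_width: 91.7
finger_force: 0.0
t 29.45 p [ 622.  -245.2  134.5] rpy [ 1.799e+02 -1.000e-01 -1.645e+02] w 91.7 F [ 0.5 -0.  -0.8] ff 0.0
400,300,200,150 dp [ 0.0679  0.5848 -0.0646] rot [ 0.001 -0.002  0.795]
```

```bash
python3 -m pendant '{"dp":[[0.068,0.585,-0.1],[0.068,0.585,-0.1],[0.068,0.585,-0.1],[0.068,0.585,-0.1],[0.068,0.585,-0.1],[0.068,0.585,-0.1],[0.068,0.585,-0.1],[0.068,0.585,-0.1]],"rotation":[[0,0,0],[0,0,0.1],[0,0,0.2],[0,0,0.3],[0,0,0.4],[0,0,0.5],[0,0,0.6],[0,0,0.6]]}';python3 -m pendant '{"dp":[[0,0,0],[0,0,0],[0,0,0],[0,0,0]],"rotation":[[0,0,0],[0,0,0],[0,0,0],[0,0,0]]}'
python3 - <<'E'
from h import *
c=vision.capture("top"); blobs(c)
a=cv2.resize(c["pixels"][105:275,190:410,::-1],None,fx=3.5,fy=3.5,interpolation=cv2.INTER_CUBIC); cv2.imwrite("pics/f_top.png",a)
c=vision.capture("side"); a=cv2.resize(c["pixels"][120:270,190:380,::-1],None,fx=4,fy=4,interpolation=cv2.INTER_CUBIC); cv2.imwrite("pics/f_side.png",a)
E
```

```text
time: 30.45
tool_pos: [434.9, 212.4, 218.2]
tcp_rot: [-3.14, -0.002, 2.811]
contact_force: [0.4, 0.2, 0.3]
grip_width: 91.8
finger_force: 0.0
time: 30.95
tool_pos: [437.0, 209.8, 218.9]
tcp_rot: [-3.141, -0.001, 2.81]
contact_force: [-0.6, -0.5, 1.0]
grip_width: 92.0
finger_force: 0.0
blue coil px [271.3 242.5] xy [ 472.4 -102.8] long-axis deg 67.8 rect [41. 23.] 64.5
blue TRAY px [270.  242.9] xy [ 471.9 -100.8] long-axis deg 63.6 rect [73. 56.] 67.1
blue coil px [203.8 187.1] xy [630.5  96.8] long-axis deg 1.0 rect [30. 29.] 1.6
blue TRAY px [205.2 190.4] xy [626.1  96.6] long-axis deg -72.1 rect [56. 67.] 21.0
yellow coil px [321.  191.5] xy [ 623.6 -246.6] long-axis deg 15.1 rect [44. 25.] 14.0
yellow TRAY px [318.6 193.6] xy [ 622.7 -245.4] long-axis deg 16.6 rect [78. 59.] 15.1
yellow TRAY px [258.9 191.1] xy [627.1 -65. ] long-axis deg 10.8 rect [67. 66.] 1.1
```

View pics/f_top.png

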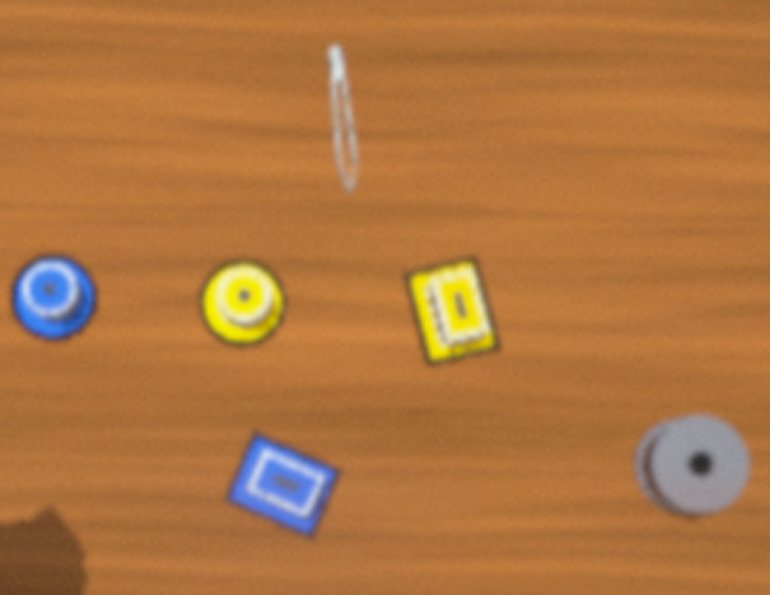

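View pics/f_side.png

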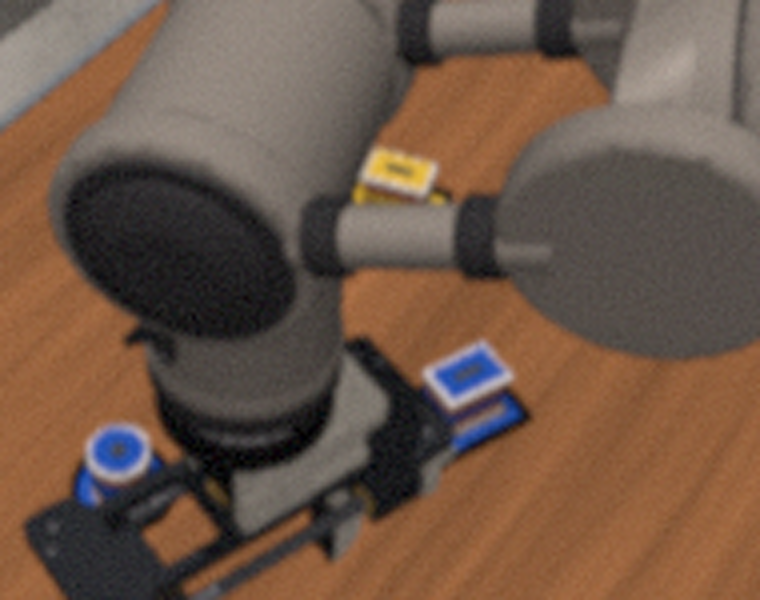

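All four coils stand in their matching trays in the top crop: round blue (50,290), round yellow (245,297), long yellow (460,305) and long blue (285,482). Measured coils are centred to within about 5 mm. The spool and tweezers haven't moved.

```bash
python3 -c "
from plant import workorder; print(workorder.close_job())"
```

```text
the job is handed in; nothing more can be done
None
```

All four coils stand upright in their matching trays by the final camera check, the spool and tweezers look unmoved, and the job was handed in at about 31 s of the 106 s allowed; the hand-in reported no verdict.

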